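# Bed in the sugar tin's new seal under the screw press

### The job

The sugar tin's new lid seal has to be bedded in. Slide the press tray with the tin fully home under the ram, wind the crank clockwise until the ram's foot just meets the lid, then give it one quarter of a turn more (no further, or the seal is crushed) and let go with the press left clamped. Leave the other things on the plank alone.

Things in the scene. Friction and masses are not known exactly. Their poses are not given: they have to be found in the camera images.
- press: small grey bench screw press, fixed. Base plate 270 x 172 mm, 16 mm thick; two steel columns of 22 mm diameter at y = -68 and +68 mm; a cross beam 50 mm deep (x), 168 mm wide (y), from 150 to 182 mm height over the columns. Origin: on the plank, under the vertical ram axis. x points from the tray knob towards the back of the press, z up. The crank turns about the vertical line through the origin, at a constant height (it does not sink as the ram goes down).
- tray (a joint): how far the aluminium tray is pushed in along the press's +x (m): 0 drawn out, 0.075 fully home against its stop, which puts the tin under the ram. It slides against about 2.5 N of friction and stays where it is left. It lies on the base, its top 24 mm above the plank; a ring 7 mm high keeps the tin in place.
- tray_knob (a point): grip point on the upright round steel post (16 mm diameter) at the tray's front end by which the tray is pushed; the post rises from the tray's top (24 mm) to 70 mm above the plank, this point is on its axis, 56 mm above the plank. It lies 190 mm in front of the ram axis (press -x) with the tray out, 115 mm with the tray home.
- crank (a joint): crank angle (rad), growing as the crank turns clockwise seen from above; at 0 the arm points along the press's +x. 24 mm of ram travel per turn. Friction of 0.5 N m (10 N at the knob while moving, 4 to 5 N felt at rest after a small step) keeps it where it is left. Contact with the lid adds 4 to 5 N at the knob within about 20 degrees, a quarter turn past contact some 6 to 7 N.
- crank_knob (a point): grip point on the upright wooden crank knob (22 mm diameter, spins freely on its pin, from 207 to 255 mm above the plank); this point is on the knob's axis, 233 mm above the plank. The knob's axis is 50 mm from the crank's axis. The arm below the knob has its top at 207 mm.
- ram: the screw's steel ram with a round foot of 52 mm diameter that presses on the lid; origin at the centre of the foot's underside, 130 mm above the plank at crank angle 0; goes down without turning.
- tin: round stainless steel sugar tin, 64 mm diameter, loosely standing in the tray's ring. Its cap lid, 68 mm diameter, rides on the springy seal; how high the lid stands depends on how the seal sits: its flat top is anywhere from 70 to 84 mm above the tin's underside and is not measured. The lid resists with about 60 N almost from the first touch and 6 N more per mm. Origin: centre of the underside, z up.
- cup_a: bystander: patterned porcelain cup (diamonds), 76 mm rim, 62 mm high, with an ear; origin at the centre of its underside
- cup_b: bystander: patterned porcelain cup (dots), 76 mm rim, 62 mm high, with an ear; origin at the centre of its underside
- caddy: bystander: silver teaspoon caddy, 72 mm diameter, 95 mm high, with spoons up to 140 mm; origin at the centre of its underside
- honey_jar: bystander: honey jar, 70 mm diameter, 95 mm high; origin at the centre of its underside
- dipper: bystander: plastic honey dipper lying on the plank, 165 mm long along its x; origin at its middle, on the plank
Things that resemble listed ones, but are neither listed nor needed, are in the scene too. Leave any black or pink look-alike of the tin alone.

How it is judged (in metres and radians):
On the way, in this order (a step that is already met when the one before it is completed fails the run):
1. the tray with the tin is fully home under the ram (value of joint tray above 0.071 m and contact force between ram and tin below 1 N), for 0.2 s.
2. the ram's foot meets the lid (contact force between ram and tin above 5 N), for 0.05 s.
At the end, for the whole second after the job is handed in: the tray is home (within 5 mm of its stop) with the tin upright on it, and the crank rests a quarter turn (within about 30 degrees) past the foot's first contact, so that the foot presses on the lid with 74 to 104 N (value of joint tray above 0.07 m and contact force between ram and tin between 74 and 104 N and angle between tin's own z axis and vertical below 0.1 rad and velocity of joint crank between -0.05 and 0.05 rad/s); the robot touches nothing.
It fails at once if the seal is crushed: the foot presses on the lid with more than 125 N (about half a turn past contact) (contact force between ram and tin above 125 N).
It fails at once if the tin is tipped over (angle between tin's own z axis and vertical above 0.35 rad).
It fails at once if another thing on the plank (cup, caddy, honey jar or dipper) is moved more than 30 mm (distance of any of cup_a, cup_b, caddy, honey_jar, dipper from where it was at the start of the episode above 0.03 m).
It also fails if it takes over 70 s, if anything falls off the work surface, if the arm or the gripper's body presses on something with over 40 N, if the wrist force passes 120 N, or if a joint passes its speed limit or range.

### The arm

A 6-joint arm with a two-finger parallel gripper is mounted at the origin on the work surface. World frame = base frame: x ahead of the robot, y to its left, z up, the work surface at z = 0. Lengths are in mm, angles in degrees, forces in N, time in s.
With the tool pointing down it reaches from about 425 to 1125 mm from the base axis. Payload 14.9 kg.
Tool frame: the origin (TCP) lies between the finger pads; the fingertips stand 22 mm ahead of it and the grasp point (between the pads) lies 3 mm ahead of it; z points along the fingers, y is the direction in which the jaws open and shut (so a half turn about z gives the same grasp; the last joint's range is limited). The gripper opens to 91 mm and grips with 3 to 60 N. Pads are 32 mm wide; open, the fingers measure 118 mm over their backs; the gripper's body (76 mm by 178 mm) begins 60 mm behind the grasp point.
Start: joints at [63.352, 21.709, 99.362, -0, 58.929, -1.908], TCP at [292.963, 635.76, 235.932] pointing down, gripper open.
Joint ranges: [-158.91, 158.91], [-42.39, 125.64], [0.06, 152.35], [-60.88, 240.88], [17.5, 164.5], [-176.32, 176.32]. Speed limits (degrees/s): [108.29, 108.29, 136.94, 180, 180, 180].

### API

Orientations are given as [roll, pitch, yaw] about the fixed x, y, z axes, in that order (R = Rz(yaw) Ry(pitch) Rx(roll)).
In Python, from workcell import status, optics, workorder gives the robot as it stands.
- The arm moves only by the tool carry_out, never from a script. Its argument "increments" is a list of rows, each a list of 7 numbers: the turn, a rotation vector about the tool's x, y, z in rad, then the shift along the tool's x, y, z in m, then the opening, from -1 (shut) to 1 (fully open). In form: [[wx, wy, wz, x, y, z, gripper], ...]. A call has 1 to 20 rows; each row shifts and turns the pose as measured when the row begins, along the tool's axes as they then stand; what a row does not reach is not made up. A row lasts 1/12 s, in which the tool goes at most 41.7 mm and 7.16 degrees, less where a joint would pass 70% of its speed; a pose out of reach is approached as far as the arm can. A call with a gripper value outside its range is refused whole. The fingers move at their own pace and stop on an object; "grip_force" is the grip in N (left out, the last holds). Time passes only in rows, so rows that do not move let the fingers close. It gives the time, the measured TCP pose, the force and the opening at its end, in the units of the state.
- status.get_obs(): the state, without advancing time (a new reading comes with each control period).
- optics.get_image(name): name is "scene" or "top" or "wrist"; returns the picture (420x560x3 uint8, red, green, blue); there is no depth.
- optics.camera_params(name): a dict with "camera_matrix" (3x3 intrinsics, pixels), "distortion" ([k1, k2, p1, p2, k3] as OpenCV has them; the pictures are not rectified), "rvec" (rotation vector, rad) and "tvec" (3), from world to camera coordinates, as OpenCV has them. Camera axes: x right, y down, z forward; pixel columns grow to the right and rows downward; lengths in mm; the calibration is good to about 2 mm. A picture is of the moment at which its call begins: read the wrist's pose just before it. camera_params takes no time and is no camera call; for the wrist camera it gives the pose at the moment of the call.
- workorder.job_done(): hands the job in, once; it reports no verdict.
The state is a dict: "t": time; "qpos": joint angles; "joint_vel": joint speeds; "joint_efforts": joint torques, N m; "eef_pos": TCP position; "orientation": TCP orientation; "contact_force": force on the tool from outside, world axes, zero at the start; "moment": the same for the moment, N m; "opening": finger opening in mm.
Only numpy, scipy, OpenCV 4.12 (cv2) and the standard library are available. Lean on these libraries where they do the work, as an engineer would, in place of code of your own. Each camera call takes 0.05 s, during which the arm holds its last target.

## Working session

There is one attempt and no reset: what is moved stays moved. The work goes in short steps, Python scripts to look and compute and a tool call to move; the robot and the scene stay as the last step left them, time stands still between calls to the robot, and variables do not carry over. Pictures are saved under pics/ and viewed, and the job is handed in when it is done.

Besides the shell and the picture viewer there is one more tool, called after "Call:" as name(argument=value, ...) on one line, values as JSON. carry_out: Moves the arm, as the interface text tells. Its arguments: {"type":"object","properties":{"increments":{"type":"array"},"grip_force":{"type":"number"}},"required":["increments"]}

```bash
mkdir -p pics; ls; python3 - <<'E'
from workcell import status, optics
import cv2
print(status.get_obs())
for n in ["scene","top","wrist"]:
    p=optics.camera_params(n); print(n,p)
    cv2.imwrite(f"pics/{n}0.png",optics.get_image(n)[:,:,::-1])
E
```

```text
pics
{'t': 0.0, 'qpos': array([ 6.33503954e+01,  2.17366023e+01,  9.93964248e+01, -5.83079801e-06,
        5.89276374e+01, -1.90771472e+00]), 'joint_vel': array([ 0.10953946, -0.0697532 , -0.05778208,  0.02848968, -0.00274045,
        0.12640261]), 'joint_efforts': array([-8.97223308e-04, -7.63731980e+01, -4.34361827e+01,  6.51220232e-02,
        4.24327876e-02, -1.41776577e-04]), 'eef_pos': array([292.80617683, 635.40525882, 235.30452951]), 'orientation': array([-1.79939369e+02, -2.01451846e-03,  1.55258112e+02]), 'contact_force': array([-0.24842528, -0.79828176,  0.2864089 ]), 'moment': array([-0.00727935,  0.02094148,  0.01225707]), 'opening': 91.15662738874536}
scene {'camera_matrix': array([[488.02522259,   0.        , 280.22594732],
       [  0.        , 488.02522259, 204.47490704],
       [  0.        ,   0.        ,   1.        ]]), 'distortion': array([-0.05957606,  0.        ,  0.        ,  0.        ,  0.        ]), 'rvec': array([ 2.20056962,  0.56823456, -0.26767859]), 'tvec': array([-487.43357543,  -44.88264868, 1903.31804502])}
top {'camera_matrix': array([[474.72398053,   0.        , 289.01786113],
       [  0.        , 474.72398053, 212.64664958],
       [  0.        ,   0.        ,   1.        ]]), 'distortion': array([-0.03464797,  0.        ,  0.        ,  0.        ,  0.        ]), 'rvec': array([ 2.14155139, -2.1396923 ,  0.1438956 ]), 'tvec': array([  16.14219213,  538.51196638, 1379.39263333])}
wrist {'camera_matrix': array([[314.00478351,   0.        , 281.80080683],
       [  0.        , 314.00478351, 210.36870153],
       [  0.        ,   0.        ,   1.        ]]), 'distortion': array([-0.06961885,  0.        ,  0.        ,  0.        ,  0.        ]), 'rvec': array([-2.44665157, -1.56532518, -0.21380033]), 'tvec': array([-699.23244694,  -28.97648166,  391.58115381])}
```

View pics/scene0.png

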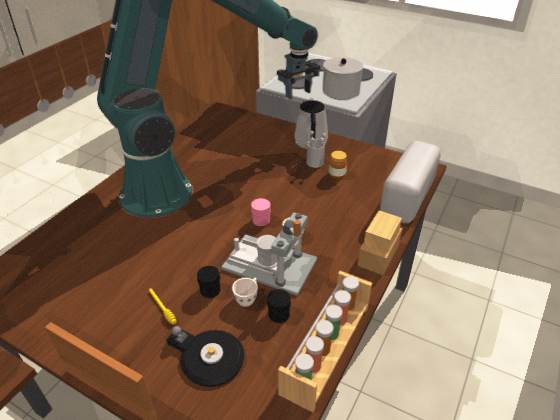

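View pics/top0.png

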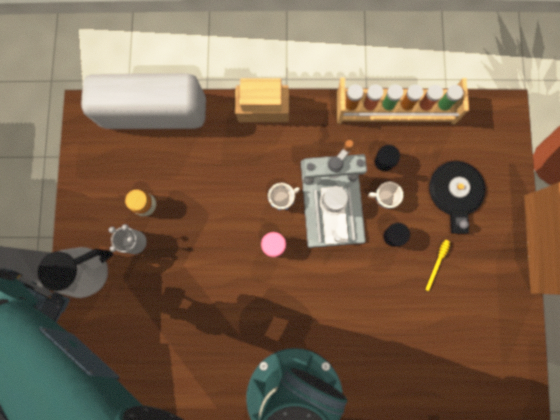

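View pics/wrist0.png

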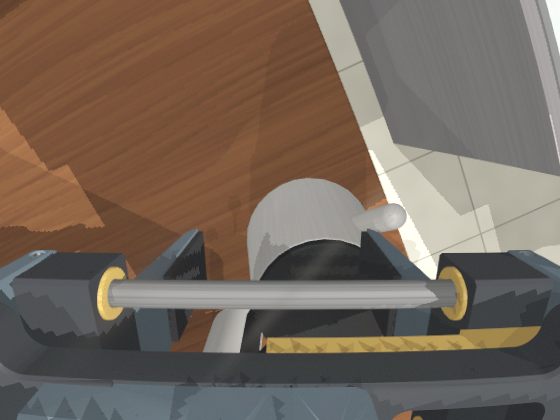

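The top view shows the press at about (335,200) with its beam at the far side (y≈165), the crank knob near (349,145), and the steel tin at (335,198). In the scene view, the tray knob is near (237,243). I'll zoom in next.

```bash
cat > h.py <<'E'
import numpy as np, cv2
from workcell import status, optics
def ray(n,uv,p=None):
    p=p or optics.camera_params(n)
    x=cv2.undistortPoints(np.array([[uv]],float),p["camera_matrix"],p["distortion"])[0,0]
    R=cv2.Rodrigues(p["rvec"])[0]; return -R.T@p["tvec"], R.T@np.array([x[0],x[1],1])
def at(n,uv,z,p=None):
    c,d=ray(n,uv,p); return c+d*(z-c[2])/d[2]
def proj(n,P,p=None):
    p=p or optics.camera_params(n)
    return cv2.projectPoints(np.array(P,float).reshape(-1,3),p["rvec"],p["tvec"],p["camera_matrix"],p["distortion"])[0][:,0]
def crop(n,x0,y0,x1,y1,out,s=5,src=None):
    im=cv2.imread(src) if src else optics.get_image(n)[:,:,::-1]
    c=cv2.resize(im[y0:y1,x0:x1],None,fx=s,fy=s,interpolation=cv2.INTER_CUBIC)
    for k in range((x0//10+1)*10,x1,10): cv2.putText(c,str(k),((k-x0)*s,8),0,.3,(0,255,255)); cv2.line(c,((k-x0)*s,10),((k-x0)*s,16),(0,255,255))
    for k in range((y0//10+1)*10,y1,10): cv2.putText(c,str(k),(0,(k-y0)*s),0,.3,(0,255,255))
    cv2.imwrite(out,c)
E
python3 - <<'E'
from h import *
crop("top",260,130,420,250,"pics/topc.png",5,"pics/top0.png")
crop("scene",190,195,340,305,"pics/scenec.png",5,"pics/scene0.png")
E
```

```text
(no output)
```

View pics/topc.png

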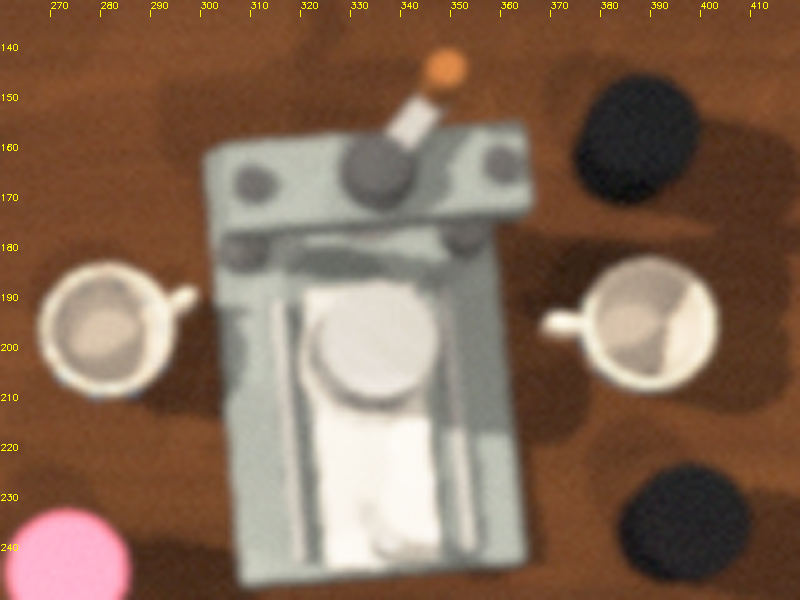

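View pics/scenec.png

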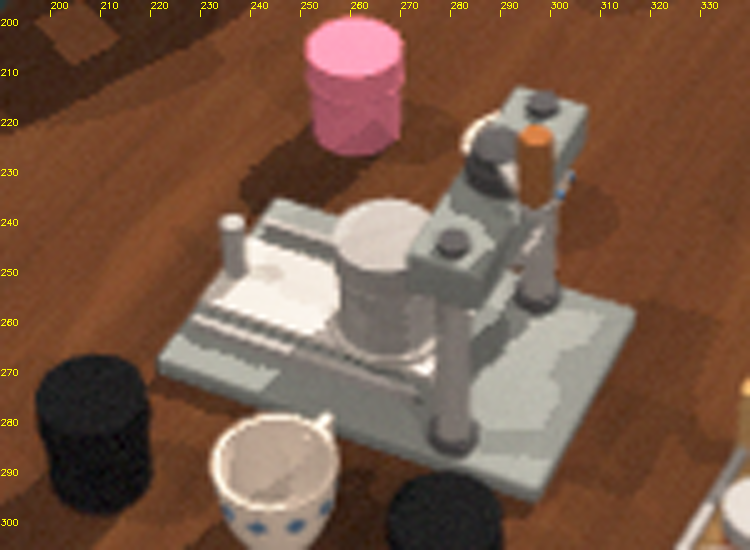

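```bash
cat > fit.py <<'E'
from h import *
from scipy.optimize import least_squares
T=optics.camera_params("top");S=optics.camera_params("scene")
def t(u,v): return (260+u/5,130+v/5)
def s(u,v): return (190+u/5,195+v/5)
# press points
obs=[(T,t(205,152),(25,84,182)),(T,t(523,122),(25,-84,182)),(T,t(535,212),(-25,-84,182)),
 (S,s(518,88),(-25,84,182)),(S,s(588,108),(25,84,182)),
 (S,s(232,220),(-190,0,70)),(S,s(236,276),(-190,0,24)),
 (S,s(453,437),(0,-68,20)),(S,s(537,292),(0,68,20)),
 (T,t(240,590),(None,86,16)),(T,t(528,567),(None,-86,16)),(S,s(160,357),(None,-86,16)),(S,s(278,200),(None,86,16))]
def loc(P,x): 
    c,sn=np.cos(x[2]),np.sin(x[2]); return (x[0]+c*P[0]-sn*P[1],x[1]+sn*P[0]+c*P[1],P[2])
def f(x):
    r=[]
    for p,uv,P in obs:
        P=(x[3] if P[0] is None else P[0],P[1],P[2])
        r+=list(proj(0,loc(P,x),p)[0]-np.array(uv))
    return r
o=at("top",t(378,170),205); print("axis guess",o)
r=least_squares(f,[o[0],o[1],0,-150],loss="soft_l1")
print(r.x,np.degrees(r.x[2])); print(np.round(np.array(f(r.x)).reshape(-1,2),1))
k1=at("top",t(446,66),255); k2=at("scene",s(537,133),255); print("knob",k1,k2)
tin=at("top",t(378,330),100); print("tin lid",tin)
for q in(k1,k2,tin):
    c,sn=np.cos(r.x[2]),np.sin(r.x[2]); d=q[:2]-r.x[:2]; print("local",[c*d[0]+sn*d[1],-sn*d[0]+c*d[1]])
E
python3 fit.py
```

```text
axis guess [ 645.73991527 -109.68124406  205.        ]
[ 6.50062034e+02 -1.10647310e+02  7.85949332e-02 -2.05738269e+02] 4.503157961363969
[[ 2.7 -2.4]
 [ 0.4 -1.1]
 [-0.2 -1.3]
 [-0.7 -1.5]
 [ 0.1 -1.2]
 [-0.3 -0.3]
 [-0.3 -1.5]
 [-0.4 -1.1]
 [-0.3 -0.2]
 [ 0.2 -1.2]
 [-0.4 -1.1]
 [-1.9 -0.4]
 [-0.9 -1.8]]
knob [ 688.29643017 -141.1078409   255.        ] [ 690.47250486 -140.74081466  255.        ]
tin lid [ 577.93457483 -117.80031257  100.        ]
local [np.float64(35.72478716431231), np.float64(-33.36843669786286)]
local [np.float64(37.92296103921382), np.float64(-33.173395891172426)]
local [np.float64(-72.46641372290136), np.float64(-1.4679031210306945)]
```

```bash
cat >> h.py <<'E'
X0,Y0,TH=650.06,-110.65,np.radians(4.503)
def W(x,y,z): c,s=np.cos(TH),np.sin(TH); return np.array([X0+c*x-s*y,Y0+s*x+c*y,z])
def L(P): c,s=np.cos(TH),np.sin(TH); d=np.asarray(P)[:2]-[X0,Y0]; return np.array([c*d[0]+s*d[1],-s*d[0]+c*d[1],P[2]])
def tri(obs):
    A=np.zeros((3,3));b=np.zeros(3)
    for n,uv in obs:
        c,d=ray(n,uv); d/=np.linalg.norm(d); M=np.eye(3)-np.outer(d,d); A+=M;b+=M@c
    return np.linalg.solve(A,b)
E
python3 - <<'E'
from h import *
t=lambda u,v:(260+u/5,130+v/5); s=lambda u,v:(190+u/5,195+v/5)
for nm,a,b in [("hub",(378,165),(497,145)),("knob",(446,66),(537,133)),("lid",(378,327),(386,235))]:
    P=tri([("top",t(*a)),("scene",s(*b))]); print(nm,P,L(P),proj("top",P)-t(*a),proj("scene",P)-s(*b))
print("post top px",[(proj("top",W(-190,0,70))[0]-[260,130])*5,(proj("scene",W(-190,0,70))[0]-[190,195])*5], W(-190,0,56))
o=status.get_obs();c,_=ray("wrist",(280,210)); d=c-o["eef_pos"]; print("cam off world",d); 
from scipy.spatial.transform import Rotation as R
print("tool", R.from_euler("xyz",o["orientation"],degrees=True).inv().apply(d))
for uv,z in [((282,196),62),((389,195),62),((273,244),100),((387,157),100),((397,235),100)]: print(uv,L(at("top",uv,z)))
E
```

```text
hub [ 648.83471609 -109.80776934  203.75893799] [ -1.15537712   0.93582951 203.75893799] [[-0.00773687 -0.01113385]] [[-0.01193535  0.00230361]]
knob [ 689.37277197 -140.66638296  254.21082178] [ 36.83479719 -33.01022571 254.21082178] [[-0.21293556 -0.31396604]] [[-0.3373923   0.06895593]]
lid [ 577.46897887 -118.52394327  103.98157904] [-72.9851424   -2.15042316 103.98157904] [[0.37415263 0.51015647]] [[ 0.56637777 -0.08995138]]
post top px [array([389.48412931, 538.43638085]), array([230.37933966, 218.62168703])] [ 460.64648739 -125.56714588   56.        ]
cam off world [-69.82754002  31.92256552 149.3622011 ]
tool [  76.78644534   -0.36431613 -149.35766381]
(282, 196) [-53.33963183 152.4896361   62.        ]
(389, 195) [ -75.20412181 -162.88209924   62.        ]
(273, 244) [-196.10906849  187.78022785  100.        ]
(387, 157) [  30.57618908 -161.03583068  100.        ]
(397, 235) [-198.11471409 -164.95457897  100.        ]
```

Call:
carry_out(increments=[[0,0,-0.1022,0,0,-0.03,1],[0,0,-0.1022,0,0,-0.03,1],[0,0,-0.1022,0,0,-0.03,1],[0,0,-0.1022,0,0,-0.02,1],[0,0,-0.1022,0,0,0,1],[0,0,0,-0.0152,-0.0336,0,1],[0,0,0,-0.0152,-0.0336,0,1],[0,0,0,-0.0152,-0.0336,0,1],[0,0,0,-0.0152,-0.0336,0,1],[0,0,0,-0.0152,-0.0336,0,1],[0,0,0,-0.0152,-0.0336,0,1],[0,0,0,-0.0152,-0.0336,0,1],[0,0,0,-0.0152,-0.0336,0,1],[0,0,0,-0.0152,-0.0336,0,1],[0,0,0,-0.0152,-0.0336,0,1],[0,0,0,-0.0152,-0.0336,0,1],[0,0,0,-0.0152,-0.0336,0,1],[0,0,0,-0.0152,-0.0336,0,1],[0,0,0,-0.0152,-0.0336,0,1],[0,0,0,-0.0152,-0.0336,0,1]])

```text
t: 1.82
eef_pos: [578.7, 139.8, 348.5]
orientation: [-179.8, -0.2, -173.4]
contact_force: [-0.2, 0.3, -0.9]
opening: 91.3
```

Call:
carry_out(increments=[[0,0,0.037,0.0185,-0.0312,0.0125,1],[0,0,0,0.0185,-0.0312,0.0125,1],[0,0,0,0.0185,-0.0312,0.0125,1],[0,0,0,0.0185,-0.0312,0.0125,1],[0,0,0,0.0185,-0.0312,0.0125,1],[0,0,0,0.0185,-0.0312,0.0125,1],[0,0,0,0.0185,-0.0312,0.0125,1],[0,0,0,0.0185,-0.0312,0.0125,1],[0,0,0,0,0,0,1],[0,0,0,0,0,0,1]])

```text
t: 2.65
eef_pos: [445.7, -137.5, 244.8]
orientation: [-179.8, -0.1, -176.0]
contact_force: [-0.1, -0.9, -0.0]
opening: 91.2
```

```bash
python3 - <<'E'
from h import *
p=optics.camera_params("wrist"); print(status.get_obs()["eef_pos"],status.get_obs()["orientation"])
cv2.imwrite("pics/w1.png",optics.get_image("wrist")[:,:,::-1])
for P in [(-190,0,70),(-190,0,24),(-75,0,104),(-75,-26,31),(-75,26,31)]: print(P,proj(0,W(*P),p))
E
```

```text
[ 445.67071272 -137.51066873  244.77546956] [-1.79790119e+02 -9.46343217e-02 -1.76014628e+02]
(-190, 0, 70) [[292.35295871 212.51335106]]
(-190, 0, 24) [[291.23810846 202.13328024]]
(-75, 0, 104) [[293.26695917 323.79735097]]
(-75, -26, 31) [[271.45088548 289.66189575]]
(-75, 26, 31) [[311.52661939 289.33020542]]
```

View pics/w1.png

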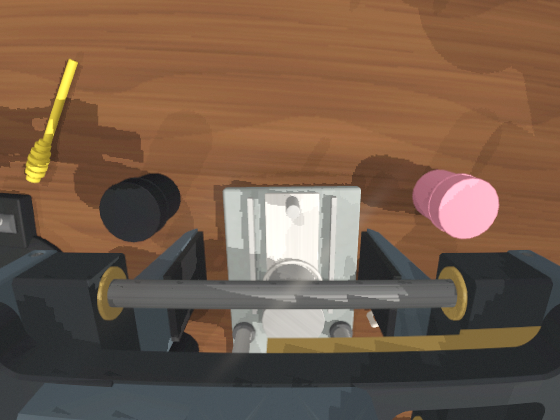

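```bash
python3 -c "
from h import *
crop('wrist',230,180,370,290,'pics/w1c.png',5,'pics/w1.png')"
```

```text
(no output)
```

View pics/w1c.png

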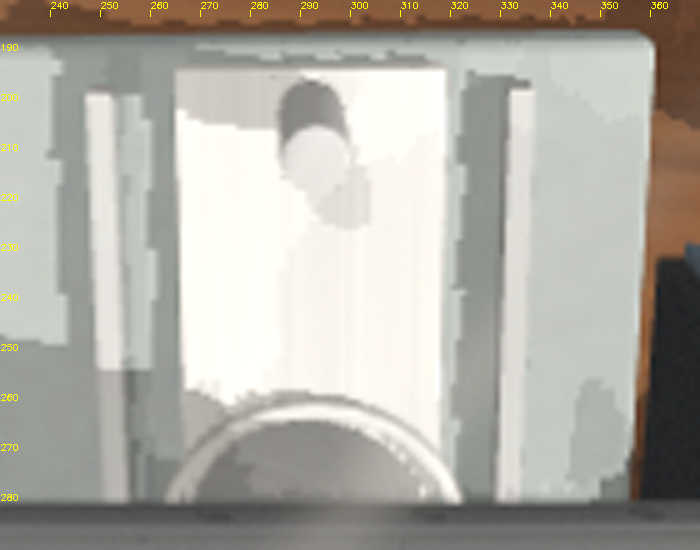

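Call:
carry_out(increments=[[0,0,0,-0.008,0.0055,0.02,1],[0,0,0,-0.008,0.0055,0.03,1],[0,0,0,0,0,0.03,1],[0,0,0,0,0,0.03,1],[0,0,0,0,0,0.02,1],[0,0,0,0,0,0.01,0.2],[0,0,0,0,0,0,0.2],[0,0,0,0,0,0,0.2]])

```text
t: 3.37
eef_pos: [469.2, -119.9, 103.7]
orientation: [-179.6, 0.4, -175.5]
contact_force: [-0.4, 1.0, 0.5]
opening: 73.9
```

Call:
carry_out(increments=[[0,0,0,0.007,-0.004,0,0.2],[0,0,0,0,0,0,0.2],[0,0,0,0,0,0,0.2]])

```text
t: 3.62
eef_pos: [463.9, -124.8, 106.8]
orientation: [-179.5, 0.6, -175.4]
contact_force: [0.3, 0.8, 0.5]
opening: 55.2
```

Call:
carry_out(increments=[[0,0,0,0.003,-0.001,0.012,0.0],[0,0,0,0,0,0.012,0.0],[0,0,0,0,0,0.012,0.0],[0,0,0,0,0,0.006,0.0],[0,0,0,0,0,0,0],[0,0,0,0,0,0,0]])

```text
t: 4.12
eef_pos: [464.4, -127.9, 66.8]
orientation: [-179.3, 1.1, -175.5]
contact_force: [-0.2, 0.3, -0.2]
opening: 45.6
```

Call:
carry_out(increments=[[-0.012,0.019,0,0.003,0.002,0.005,0.0],[0,0,0,0,0,0.002,0.0],[0,0,0,0,0,0,-0.4],[0,0,0,0,0,0,-0.8],[0,0,0,0,0,0,-1],[0,0,0,0,0,0,-1],[0,0,0,0,0,0,-1],[0,0,0,0,0,0,-1]], grip_force=20)

```text
t: 4.78
eef_pos: [461.9, -125.2, 60.6]
orientation: [179.8, -0.1, -175.6]
contact_force: [2.7, 0.1, -3.6]
opening: 15.5
```

Call:
carry_out(increments=[[0,0,0,-0.01,0,0,-1],[0,0,0,-0.013,0,0,-1],[0,0,0,-0.013,0,0,-1],[0,0,0,-0.013,0,0,-1],[0,0,0,-0.01,0,0,-1],[0,0,0,-0.005,0,0,-1],[0,0,0,0,0,0,-1]])

```text
t: 5.37
eef_pos: [528.4, -119.8, 60.5]
orientation: [179.8, -0.2, -175.6]
contact_force: [-2.5, -2.3, 5.4]
opening: 15.6
```

Call:
carry_out(increments=[[0,0,0,-0.004,0,0,-1],[0,0,0,-0.004,0,0,-1],[0,0,0,-0.003,0,0,-1],[0,0,0,-0.002,0,0,-1],[0,0,0,-0.002,0,0,-1]])

```text
t: 5.78
eef_pos: [537.9, -118.9, 59.9]
orientation: [179.7, -1.0, -175.4]
contact_force: [-15.7, -5.1, 17.1]
opening: 15.2
```

Call:
carry_out(increments=[[0,0,0,0,0,0,-1],[0,0,0,0,0,0,-0.3],[0,0,0,0,0,0,0],[0,0,0,0,0,0,0],[0,0,0,0,0,0,0],[0,0,0,0,0,-0.01,0],[0,0,0,0,0,-0.02,0],[0,0,0,0,0,-0.03,0],[0,0,0,0,0,-0.03,0],[0,0,0,0,0,-0.03,0],[0,0,0,0,0,-0.03,0],[0,0,0,0,0,-0.03,0],[0,0,0,0,0,-0.03,0],[0,0,0,0,0,-0.02,0],[0,0,0,0,0,0,0]])

```text
t: 7.03
eef_pos: [540.4, -119.1, 306.2]
orientation: [179.7, -1.0, -175.4]
contact_force: [0.1, 0.1, 0.7]
opening: 45.7
```

```bash
python3 - <<'E'
from h import *
p=optics.camera_params("wrist"); o=status.get_obs();print(o["t"],o["eef_pos"],o["orientation"])
cv2.imwrite("pics/w2.png",optics.get_image("wrist")[:,:,::-1])
crop("scene",190,195,340,305,"pics/scene2.png",5)
for P in [(-115,0,70),(0,0,205),(37,-33,255)]: print(P,proj(0,W(*P),p),(proj("scene",W(*P))-[190,195])*5)
E
```

```text
7.0333 [ 540.36120743 -119.12862839  306.19696583] [ 179.72571922   -1.00526369 -175.41309793]
(-115, 0, 70) [[280.5370079 185.9259276]] [[332.50880875 251.75746374]]
(0, 0, 205) [[280.83185125 333.25672457]] [[498.11291615 144.94208152]]
(37, -33, 255) [[240.98621124 408.37111212]] [[535.61878397 132.37359902]]
```

View pics/w2.png

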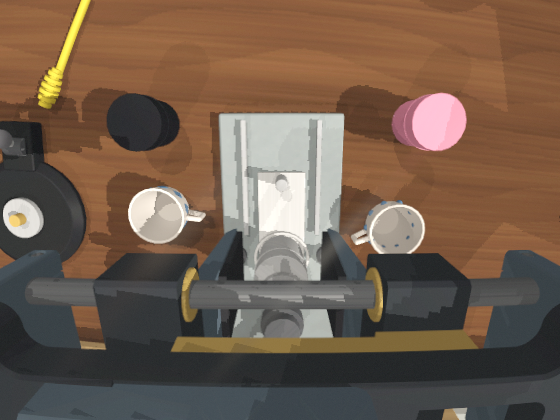

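View pics/scene2.png

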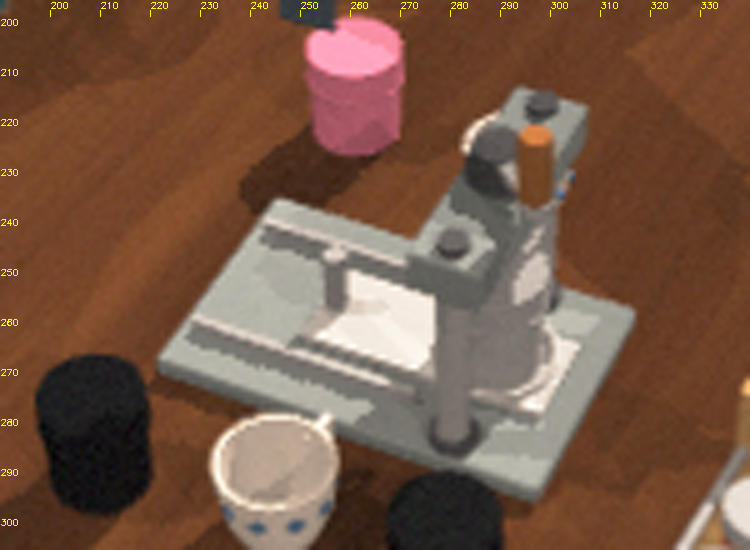

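Tray home: its post is at scene crop (335,255), about where predicted (332,252), and the tin stands upright in its ring under the ram. Crank knob unchanged at crop (537,133). Next I move above the crank knob.

Call:
carry_out(increments=[[0,-0.017,0,-0.022,-0.005,0,0],[0,0,0,-0.022,-0.005,0,0],[0,0,0,-0.022,-0.005,0,0],[0,0,0,-0.022,-0.005,0,0],[0,0,0,-0.022,-0.005,0,0],[0,0,0,-0.012,-0.003,0,0],[0,0,0,0,0,0,0],[0,0,0,0,0,0,0]])

```text
t: 7.8
eef_pos: [662.1, -136.1, 288.7]
orientation: [179.3, -1.1, -175.4]
contact_force: [-0.7, -0.5, 0.4]
opening: 45.3
```

Call:
carry_out(increments=[[0.012,-0.019,0,-0.01,-0.003,-0.002,0],[0,0,0,-0.01,-0.003,0,0],[0,0,0,-0.005,-0.001,0,0],[0,0,0,0,0,0,0],[0,0,0,0,0,0,0]])

```text
t: 8.22
eef_pos: [687.2, -141.1, 288.6]
orientation: [-179.9, -0.1, -175.4]
contact_force: [0.3, 0.5, 0.0]
opening: 45.4
```

```bash
python3 - <<'E'
from h import *
o=status.get_obs();print(o["t"],o["eef_pos"],o["orientation"])
crop("scene",230,165,350,265,"pics/scene3.png",6)
crop("top",270,80,400,200,"pics/top3.png",5)
E
```

```text
8.2167 [ 687.20494462 -141.06908453  288.58306807] [-1.79945952e+02 -6.46725561e-02 -1.75432352e+02]
```

View pics/scene3.png

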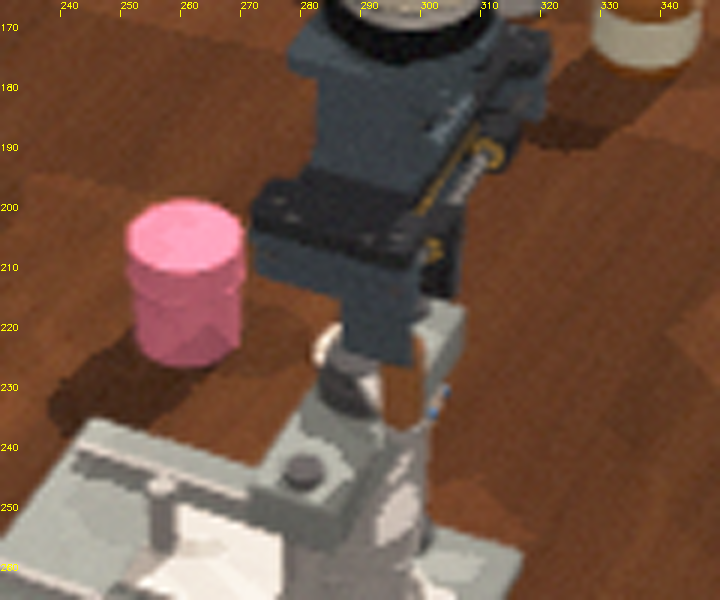

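View pics/top3.png

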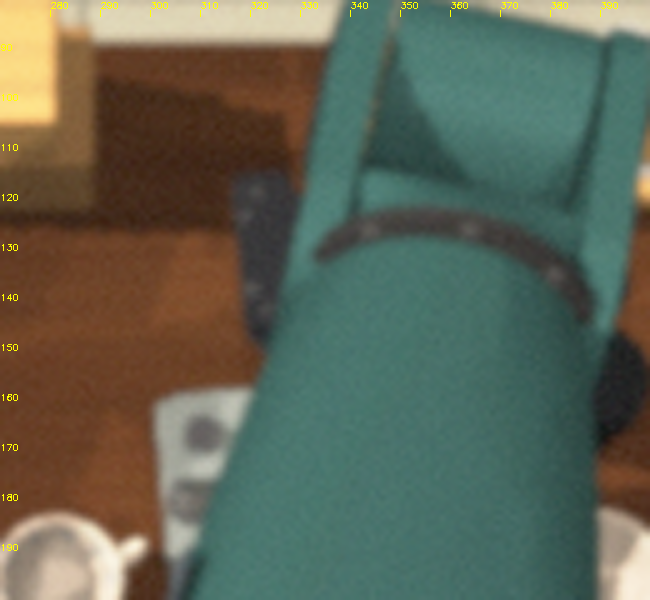

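Call:
carry_out(increments=[[0,0,0,-0.002,0.0004,0.01,0],[0,0,0,0,0,0.012,0],[0,0,0,0,0,0.012,0],[0,0,0,0,0,0.008,0],[0,0,0,0,0,0,0],[0,0,0,0,0,0,0]])

```text
t: 8.82
eef_pos: [687.7, -140.1, 241.0]
orientation: [-180.0, -0.2, -175.4]
contact_force: [0.3, 0.5, -0.0]
opening: 45.4
```

Call:
carry_out(increments=[[0,0,0,0,0,0.002,-0.4],[0,0,0,0,0,0,-0.7],[0,0,0,0,0,0,-1],[0,0,0,0,0,0,-1],[0,0,0,0,0,0,-1],[0,0,0,0,0,0,-1]], grip_force=40)

```text
t: 9.32
eef_pos: [687.9, -140.8, 239.0]
orientation: [-179.9, -0.1, -175.4]
contact_force: [1.0, 0.1, -3.9]
opening: 21.3
```

```bash
cat > plan.py <<'E'
from h import *
import sys
from scipy.spatial.transform import Rotation as R
AX=np.array([649.5,-110.3]); 
def ang(P): d=L([P[0],P[1],0])-L([AX[0],AX[1],0]); return np.degrees(np.arctan2(-d[1],d[0]))%360, np.hypot(*d[:2])
o=status.get_obs(); a,r=ang(o["eef_pos"]); 
f=o["contact_force"]; 
b=np.radians(a); tl=np.array([-np.sin(b),-np.cos(b)]); c,s=np.cos(TH),np.sin(TH); tw=np.array([c*tl[0]-s*tl[1],s*tl[0]+c*tl[1]])
rl=np.array([np.cos(b),-np.sin(b)]); rw=np.array([c*rl[0]-s*rl[1],s*rl[0]+c*rl[1]])
print("t %.2f ang %.1f r %.1f"%(o["t"],a,r),"pos",o["eef_pos"].round(1),o["orientation"].round(1),"F",f.round(1),"tang %.1f rad %.1f"%(f[:2]@tw,f[:2]@rw),"mom",o["moment"].round(2),"op",round(o["opening"],1))
if len(sys.argv)>2:
    st,n=float(sys.argv[1]),int(sys.argv[2]); Rt=R.from_euler("xyz",o["orientation"],degrees=True)
    for i in range(n):
        p=[]
        for k in (i,i+1):
            q=np.radians(a+st*k); v=50*np.array([np.cos(q),-np.sin(q)]); p.append(np.array([c*v[0]-s*v[1],s*v[0]+c*v[1],0]))
        d=Rt.inv().apply(p[1]-p[0])/1000; print("[0,0,0,%.4f,%.4f,0,-1],"%(d[0],d[1]),end="")
    e=AX+0; q=np.radians(a); v=50*np.array([np.cos(q),-np.sin(q)]); 
    tgt=AX+[c*v[0]-s*v[1],s*v[0]+c*v[1]]
    dd=np.r_[tgt-o["eef_pos"][:2],237-o["eef_pos"][2]]; print("\ncorr to circle (tool m):",(Rt.inv().apply(dd)/1000).round(4))
    up=(R.from_euler("xyz",[180,0,184.5],degrees=True)); print("rot corr",(Rt.inv()*up).as_rotvec().round(3))
E
python3 plan.py 12 8
```

```text
t 9.32 ang 43.0 r 49.0 pos [ 687.9 -140.8  239. ] [-1.799e+02 -1.000e-01 -1.754e+02] F [ 1.   0.1 -3.9] tang -0.7 rad 0.7 mom [ 0.24 -0.21  0.04] op 21.3
[0,0,0,0.0079,-0.0069,0,-1],[0,0,0,0.0091,-0.0051,0,-1],[0,0,0,0.0100,-0.0030,0,-1],[0,0,0,0.0104,-0.0009,0,-1],[0,0,0,0.0104,0.0013,0,-1],[0,0,0,0.0099,0.0034,0,-1],[0,0,0,0.0090,0.0054,0,-1],[0,0,0,0.0076,0.0071,0,-1],
corr to circle (tool m): [-0.0007 -0.0007  0.002 ]
rot corr [-0.001 -0.002  0.001]
```

Call:
carry_out(increments=[[0,0,0,0.008,-0.007,0,-1],[0,0,0,0.009,-0.005,0,-1],[0,0,0,0.01,-0.003,0,-1],[0,0,0,0.0105,-0.001,0,-1],[0,0,0,0.0105,0.0015,0,-1],[0,0,0,0,0,0,-1]])

```text
t: 9.82
eef_pos: [644.7, -159.7, 239.0]
orientation: [-179.8, 0.7, -175.4]
contact_force: [-10.9, 4.3, -0.6]
opening: 20.8
```

```bash
python3 plan.py 12 10
```

```text
t 9.82 ang 100.1 r 49.7 pos [ 644.7 -159.7  239. ] [-179.8    0.7 -175.4] F [-10.9   4.3  -0.6] tang 11.2 rad -3.3 mom [1.11 2.38 0.01] op 20.8
[0,0,0,0.0100,0.0029,0,-1],[0,0,0,0.0092,0.0049,0,-1],[0,0,0,0.0080,0.0067,0,-1],[0,0,0,0.0064,0.0083,0,-1],[0,0,0,0.0046,0.0094,0,-1],[0,0,0,0.0025,0.0101,0,-1],[0,0,0,0.0003,0.0104,0,-1],[0,0,0,-0.0018,0.0103,0,-1],[0,0,0,-0.0039,0.0097,0,-1],[0,0,0,-0.0059,0.0087,0,-1],
corr to circle (tool m): [ 0.0001 -0.0003  0.002 ]
rot corr [-0.003  0.012  0.001]
```

Call:
carry_out(increments=[[0,0.012,0,0.01,0.003,0,-1],[0,0,0,0.009,0.005,0,-1],[0,0,0,0.008,0.0065,0,-1],[0,0,0,0.0065,0.0085,0,-1],[0,0,0,0.0045,0.0095,0,-1],[0,0,0,0.0025,0.01,0,-1],[0,0,0,0.0005,0.0105,0,-1],[0,0,0,0,0,0,-1]])

```text
t: 10.48
eef_pos: [598.7, -115.1, 239.1]
orientation: [-179.2, 0.1, -175.5]
contact_force: [3.3, 13.1, -6.0]
opening: 20.9
```

```bash
python3 plan.py 12 10
```

```text
t 10.48 ang 179.0 r 51.0 pos [ 598.7 -115.1  239.1] [-1.792e+02  1.000e-01 -1.755e+02] F [ 3.3 13.1 -6. ] tang 12.7 rad -4.6 mom [ 2.84 -0.51  0.05] op 20.9
[0,0,0,-0.0009,0.0104,0,-1],[0,0,0,-0.0031,0.0100,0,-1],[0,0,0,-0.0051,0.0091,0,-1],[0,0,0,-0.0069,0.0079,0,-1],[0,0,0,-0.0084,0.0063,0,-1],[0,0,0,-0.0095,0.0044,0,-1],[0,0,0,-0.0102,0.0023,0,-1],[0,0,0,-0.0105,0.0002,0,-1],[0,0,0,-0.0103,-0.0020,0,-1],[0,0,0,-0.0096,-0.0041,0,-1],
corr to circle (tool m): [-0.001   0.      0.0021]
rot corr [-0.015  0.003  0.001]
```

Call:
carry_out(increments=[[-0.015,0,0,-0.001,0.0105,0,-1],[0,0,0,-0.003,0.01,0,-1],[0,0,0,-0.005,0.009,0,-1],[0,0,0,-0.007,0.008,0,-1],[0,0,0,-0.0085,0.0065,0,-1],[0,0,0,-0.0095,0.0045,0,-1],[0,0,0,-0.01,0.0025,0,-1],[0,0,0,-0.0105,0,0,-1],[0,0,0,0,0,0,-1]])

```text
t: 11.23
eef_pos: [644.9, -59.9, 239.1]
orientation: [180.0, -0.9, -175.4]
contact_force: [11.6, -4.7, -7.1]
opening: 20.8
```

```bash
python3 plan.py 10 10
```

```text
t 11.23 ang 269.3 r 50.6 pos [644.9 -59.9 239.1] [ 180.    -0.9 -175.4] F [11.6 -4.7 -7.1] tang 11.1 rad -5.8 mom [-0.77 -2.48  0.03] op 20.8
[0,0,0,-0.0087,-0.0007,0,-1],[0,0,0,-0.0084,-0.0022,0,-1],[0,0,0,-0.0079,-0.0036,0,-1],[0,0,0,-0.0072,-0.0049,0,-1],[0,0,0,-0.0062,-0.0061,0,-1],[0,0,0,-0.0051,-0.0071,0,-1],[0,0,0,-0.0038,-0.0079,0,-1],[0,0,0,-0.0023,-0.0084,0,-1],[0,0,0,-0.0008,-0.0087,0,-1],[0,0,0,0.0007,-0.0087,0,-1],
corr to circle (tool m): [-0.     -0.0006  0.0021]
rot corr [ 0.    -0.015  0.002]
```

Call:
carry_out(increments=[[0,-0.015,0,-0.005,-0.0005,0,-1],[0,0,0,-0.005,-0.001,0,-1],[0,0,0,0,0,0,-1],[0,0,0,0,0,0,-1],[0,0,0,0,0,0,-1]])

```text
t: 11.65
eef_pos: [654.1, -60.2, 239.0]
orientation: [179.9, -0.2, -175.3]
contact_force: [1.1, 0.8, -2.6]
opening: 20.8
```

```bash
python3 plan.py 7 3; python3 -c "
from h import *
crop('scene',230,185,330,285,'pics/scene4.png',6)"
```

```text
t 11.65 ang 279.7 r 50.3 pos [654.1 -60.2 239. ] [ 179.9   -0.2 -175.3] F [ 1.1  0.8 -2.6] tang 1.0 rad 0.9 mom [ 0.25 -0.08  0.01] op 20.8
[0,0,0,-0.0059,-0.0014,0,-1],[0,0,0,-0.0057,-0.0021,0,-1],[0,0,0,-0.0054,-0.0028,0,-1],
corr to circle (tool m): [ 0.     -0.0003  0.002 ]
rot corr [ 0.002 -0.003  0.003]
```

View pics/scene4.png

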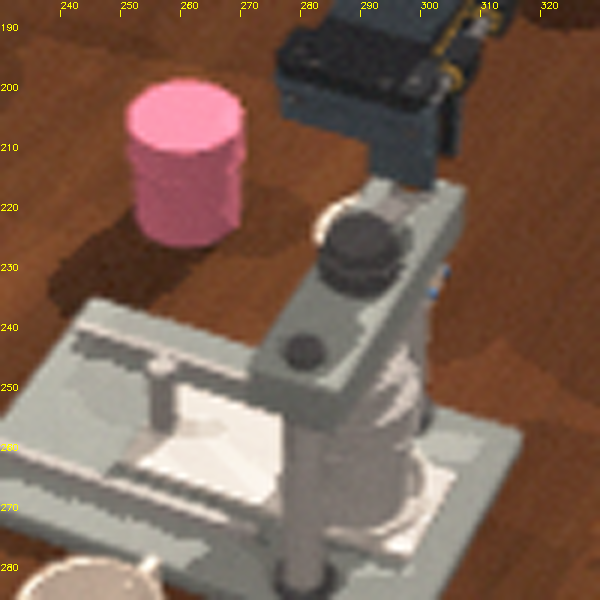

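Call:
carry_out(increments=[[0,0,0,-0.006,-0.0015,0,-1]])

```text
t: 11.78
eef_pos: [658.6, -60.9, 238.9]
orientation: [179.8, -0.3, -175.3]
contact_force: [-9.9, 2.6, 3.7]
opening: 21.0
```

```bash
python3 plan.py 7 2
```

```text
t 11.78 ang 284.9 r 50.3 pos [658.6 -60.9 238.9] [ 179.8   -0.3 -175.3] F [-9.9  2.6  3.7] tang -10.2 rad 0.8 mom [ 0.42  1.99 -0.01] op 21.0
[0,0,0,-0.0058,-0.0019,0,-1],[0,0,0,-0.0055,-0.0026,0,-1],
corr to circle (tool m): [ 0.0001 -0.0003  0.0019]
rot corr [ 0.003 -0.006  0.003]
```

Call:
carry_out(increments=[[0,0,0,-0.006,-0.002,0,-1],[0,0,0,-0.0055,-0.0025,0,-1],[0,0,0,-0.005,-0.003,0,-1]])

```text
t: 12.03
eef_pos: [672.9, -66.1, 238.9]
orientation: [179.7, -0.8, -175.3]
contact_force: [-8.8, 4.3, 4.4]
opening: 20.9
```

```bash
python3 plan.py 7 4
```

```text
t 12.03 ang 302.4 r 50.0 pos [672.9 -66.1 238.9] [ 179.7   -0.8 -175.3] F [-8.8  4.3  4.4] tang -9.8 rad -0.3 mom [0.86 1.43 0.  ] op 20.9
[0,0,0,-0.0049,-0.0036,0,-1],[0,0,0,-0.0045,-0.0042,0,-1],[0,0,0,-0.0039,-0.0047,0,-1],[0,0,0,-0.0033,-0.0051,0,-1],
corr to circle (tool m): [-0.     -0.      0.0019]
rot corr [ 0.006 -0.014  0.003]
```

Baseline while moving is about -10 N. Continuing in small steps.

Call:
carry_out(increments=[[0.006,-0.014,0,-0.005,-0.0035,0,-1],[0,0,0,-0.0045,-0.004,0,-1],[0,0,0,-0.004,-0.0045,0,-1]])

```text
t: 12.28
eef_pos: [685.1, -75.6, 238.9]
orientation: [179.8, -0.4, -175.3]
contact_force: [-6.9, 7.4, 3.4]
opening: 21.1
```

```bash
python3 plan.py 7 4
```

```text
t 12.28 ang 320.3 r 49.7 pos [685.1 -75.6 238.9] [ 179.8   -0.4 -175.3] F [-6.9  7.4  3.4] tang -10.1 rad 0.2 mom [1.33 1.21 0.  ] op 21.1
[0,0,0,-0.0036,-0.0049,0,-1],[0,0,0,-0.0030,-0.0053,0,-1],[0,0,0,-0.0023,-0.0057,0,-1],[0,0,0,-0.0016,-0.0059,0,-1],
corr to circle (tool m): [-0.0002  0.0002  0.0019]
rot corr [ 0.003 -0.007  0.004]
```

Call:
carry_out(increments=[[0,-0.007,0,-0.0036,-0.005,0,-1],[0,0,0,-0.003,-0.0053,0,-1]])

```text
t: 12.45
eef_pos: [691.4, -83.9, 239.0]
orientation: [179.6, -0.2, -175.3]
contact_force: [-5.5, 8.4, 2.4]
opening: 21.3
```

```bash
python3 plan.py 7 4
```

```text
t 12.45 ang 332.3 r 49.5 pos [691.4 -83.9 239. ] [ 179.6   -0.2 -175.3] F [-5.5  8.4  2.4] tang -10.0 rad -0.2 mom [1.46 1.   0.02] op 21.3
[0,0,0,-0.0025,-0.0056,0,-1],[0,0,0,-0.0018,-0.0058,0,-1],[0,0,0,-0.0011,-0.0060,0,-1],[0,0,0,-0.0003,-0.0061,0,-1],
corr to circle (tool m): [-0.0004  0.0002  0.002 ]
rot corr [ 0.007 -0.004  0.004]
```

Call:
carry_out(increments=[[0.006,0,0,-0.0025,-0.0056,0,-1]])

```text
t: 12.53
eef_pos: [693.9, -88.6, 238.9]
orientation: [179.8, -0.3, -175.3]
contact_force: [-5.2, 8.4, 1.0]
opening: 21.2
```

Call:
carry_out(increments=[[0,0,0,-0.0018,-0.0058,0,-1]])

```text
t: 12.62
eef_pos: [695.9, -93.3, 239.0]
orientation: [179.7, -0.3, -175.3]
contact_force: [-3.5, 9.2, 0.5]
opening: 20.9
```

```bash
python3 plan.py 7 4
```

```text
t 12.62 ang 344.4 r 49.4 pos [695.9 -93.3 239. ] [ 179.7   -0.3 -175.3] F [-3.5  9.2  0.5] tang -9.8 rad -0.2 mom [1.75 0.66 0.01] op 20.9
[0,0,0,-0.0013,-0.0060,0,-1],[0,0,0,-0.0005,-0.0061,0,-1],[0,0,0,0.0002,-0.0061,0,-1],[0,0,0,0.0010,-0.0060,0,-1],
corr to circle (tool m): [-0.0006  0.0001  0.002 ]
rot corr [ 0.005 -0.006  0.004]
```

Call:
carry_out(increments=[[0.005,-0.006,0,-0.0013,-0.006,0,-1]])

```text
t: 12.7
eef_pos: [697.4, -98.3, 238.9]
orientation: [179.9, -0.1, -175.3]
contact_force: [-5.2, 8.4, 2.9]
opening: 21.1
```

Call:
carry_out(increments=[[0,0,0,-0.0005,-0.006,0,-1]])

```text
t: 12.78
eef_pos: [698.2, -103.3, 239.0]
orientation: [179.8, -0.1, -175.3]
contact_force: [-0.8, 9.9, -0.9]
opening: 21.1
```

```bash
python3 plan.py 7 4
```

```text
t 12.78 ang 356.3 r 49.2 pos [ 698.2 -103.3  239. ] [ 1.798e+02 -1.000e-01 -1.753e+02] F [-0.8  9.9 -0.9] tang -9.9 rad 0.6 mom [ 1.89  0.22 -0.01] op 21.1
[0,0,0,0.0000,-0.0061,0,-1],[0,0,0,0.0007,-0.0061,0,-1],[0,0,0,0.0015,-0.0059,0,-1],[0,0,0,0.0022,-0.0057,0,-1],
corr to circle (tool m): [-0.0008  0.      0.002 ]
rot corr [ 0.004 -0.002  0.004]
```

```bash
sed -i 's/649.5,-110.3/648.7,-110.1/' plan.py; python3 plan.py 7 6
```

```text
t 12.78 ang 356.7 r 49.9 pos [ 698.2 -103.3  239. ] [ 1.798e+02 -1.000e-01 -1.753e+02] F [-0.8  9.9 -0.9] tang -9.9 rad 0.6 mom [ 1.89  0.22 -0.01] op 21.1
[0,0,0,0.0000,-0.0061,0,-1],[0,0,0,0.0008,-0.0061,0,-1],[0,0,0,0.0015,-0.0059,0,-1],[0,0,0,0.0022,-0.0057,0,-1],[0,0,0,0.0029,-0.0054,0,-1],[0,0,0,0.0035,-0.0050,0,-1],
corr to circle (tool m): [-0.0001 -0.      0.002 ]
rot corr [ 0.004 -0.002  0.004]
```

Call:
carry_out(increments=[[0,0,0,0,-0.006,0,-1]])

```text
t: 12.87
eef_pos: [698.6, -108.3, 239.0]
orientation: [179.7, -0.1, -175.3]
contact_force: [-1.0, 10.3, -1.2]
opening: 20.7
```

Call:
carry_out(increments=[[0,0,0,0.0007,-0.006,0,-1]])

```text
t: 12.95
eef_pos: [698.5, -113.4, 239.0]
orientation: [179.6, -0.1, -175.3]
contact_force: [0.8, 9.7, -1.9]
opening: 20.8
```

```bash
python3 plan.py 7 4
```

```text
t 12.95 ang 8.3 r 49.9 pos [ 698.5 -113.4  239. ] [ 1.796e+02 -1.000e-01 -1.753e+02] F [ 0.8  9.7 -1.9] tang -9.7 rad 0.1 mom [ 1.81 -0.14  0.01] op 20.8
[0,0,0,0.0013,-0.0060,0,-1],[0,0,0,0.0020,-0.0058,0,-1],[0,0,0,0.0027,-0.0055,0,-1],[0,0,0,0.0033,-0.0051,0,-1],
corr to circle (tool m): [-0.0001 -0.      0.002 ]
rot corr [ 0.008 -0.002  0.004]
```

Call:
carry_out(increments=[[0.007,0,0,0.0013,-0.006,0,-1]])

```text
t: 13.03
eef_pos: [697.9, -118.6, 239.0]
orientation: [179.8, -0.1, -175.3]
contact_force: [0.6, 10.1, -2.1]
opening: 20.8
```

Call:
carry_out(increments=[[0,0,0,0.002,-0.0058,0,-1]])

```text
t: 13.12
eef_pos: [696.6, -123.7, 239.1]
orientation: [179.8, -0.0, -175.3]
contact_force: [3.6, 9.8, -3.1]
opening: 20.9
```

```bash
python3 plan.py 7 4
```

```text
t 13.12 ang 20.3 r 49.8 pos [ 696.6 -123.7  239.1] [ 179.8   -0.  -175.3] F [ 3.6  9.8 -3.1] tang -10.4 rad 0.8 mom [ 1.8  -0.58 -0.02] op 20.9
[0,0,0,0.0025,-0.0056,0,-1],[0,0,0,0.0031,-0.0052,0,-1],[0,0,0,0.0038,-0.0048,0,-1],[0,0,0,0.0043,-0.0043,0,-1],
corr to circle (tool m): [-0.0002 -0.0001  0.0021]
rot corr [ 0.004 -0.001  0.004]
```

Call:
carry_out(increments=[[0,0,0,0.0025,-0.0056,0,-1]])

```text
t: 13.2
eef_pos: [695.0, -128.6, 239.0]
orientation: [179.7, 0.0, -175.3]
contact_force: [3.4, 9.1, -4.9]
opening: 21.0
```

Call:
carry_out(increments=[[0,0,0,0.0031,-0.0052,0,-1]])

```text
t: 13.28
eef_pos: [692.8, -133.3, 239.1]
orientation: [179.6, 0.1, -175.3]
contact_force: [5.4, 9.0, -3.5]
opening: 21.2
```

```bash
python3 plan.py 7 4
```

```text
t 13.28 ang 32.2 r 49.8 pos [ 692.8 -133.3  239.1] [ 1.796e+02  1.000e-01 -1.753e+02] F [ 5.4  9.  -3.5] tang -10.5 rad 0.7 mom [ 1.49 -0.89 -0.03] op 21.2
[0,0,0,0.0036,-0.0049,0,-1],[0,0,0,0.0042,-0.0045,0,-1],[0,0,0,0.0047,-0.0039,0,-1],[0,0,0,0.0051,-0.0033,0,-1],
corr to circle (tool m): [-0.0001 -0.0001  0.0021]
rot corr [0.007 0.002 0.004]
```

Call:
carry_out(increments=[[0.006,0,0,0.0036,-0.0049,0,-1]])

```text
t: 13.37
eef_pos: [690.1, -137.7, 239.0]
orientation: [179.8, 0.2, -175.3]
contact_force: [7.0, 13.4, -4.4]
opening: 20.9
```

```bash
python3 plan.py 7 2
```

```text
t 13.37 ang 38.1 r 49.8 pos [ 690.1 -137.7  239. ] [ 179.8    0.2 -175.3] F [ 7.  13.4 -4.4] tang -15.0 rad -1.6 mom [ 2.45 -1.16  0.03] op 20.9
[0,0,0,0.0041,-0.0046,0,-1],[0,0,0,0.0046,-0.0040,0,-1],
corr to circle (tool m): [-0.0002 -0.0001  0.002 ]
rot corr [0.003 0.003 0.003]
```

Call:
carry_out(increments=[[0,0,0,0.0042,-0.0045,0,-1]])

```text
t: 13.45
eef_pos: [687.2, -141.5, 239.1]
orientation: [179.7, 0.3, -175.3]
contact_force: [10.5, 9.9, -7.2]
opening: 20.7
```

```bash
python3 plan.py 7 4
```

```text
t 13.45 ang 43.7 r 49.7 pos [ 687.2 -141.5  239.1] [ 179.7    0.3 -175.3] F [10.5  9.9 -7.2] tang -14.3 rad 1.8 mom [ 1.92 -1.78 -0.04] op 20.7
[0,0,0,0.0045,-0.0041,0,-1],[0,0,0,0.0050,-0.0036,0,-1],[0,0,0,0.0054,-0.0029,0,-1],[0,0,0,0.0057,-0.0023,0,-1],
corr to circle (tool m): [-0.0002 -0.0002  0.0021]
rot corr [0.005 0.006 0.003]
```

Contact shows up cleanly: the moving force jumps from -10.5 N (32.2°) to -15 N (38.1°), so first touch is at about 35°. That puts the foot at 103.7 mm, which matches the measured lid height of 104 mm. The target is about 120°.

```bash
python3 plan.py 7 8
```

```text
t 13.45 ang 43.7 r 49.7 pos [ 687.2 -141.5  239.1] [ 179.7    0.3 -175.3] F [10.5  9.9 -7.2] tang -14.3 rad 1.8 mom [ 1.92 -1.78 -0.04] op 20.7
[0,0,0,0.0045,-0.0041,0,-1],[0,0,0,0.0050,-0.0036,0,-1],[0,0,0,0.0054,-0.0029,0,-1],[0,0,0,0.0057,-0.0023,0,-1],[0,0,0,0.0059,-0.0015,0,-1],[0,0,0,0.0061,-0.0008,0,-1],[0,0,0,0.0061,-0.0001,0,-1],[0,0,0,0.0061,0.0007,0,-1],
corr to circle (tool m): [-0.0002 -0.0002  0.0021]
rot corr [0.005 0.006 0.003]
```

Call:
carry_out(increments=[[0.005,0.006,0,0.0045,-0.0041,0,-1],[0,0,0,0.005,-0.0036,0,-1],[0,0,0,0.0054,-0.0029,0,-1],[0,0,0,0.0057,-0.0023,0,-1],[0,0,0,0.006,-0.0015,0,-1]])

```text
t: 13.87
eef_pos: [668.4, -155.5, 239.2]
orientation: [179.9, 1.1, -175.3]
contact_force: [17.6, -1.1, -12.6]
opening: 20.9
```

```bash
python3 plan.py 7 8
```

```text
t 13.87 ang 71.0 r 49.5 pos [ 668.4 -155.5  239.2] [ 179.9    1.1 -175.3] F [ 17.6  -1.1 -12.6] tang -15.7 rad 8.1 mom [-0.11 -2.68 -0.01] op 20.9
[0,0,0,0.0059,-0.0016,0,-1],[0,0,0,0.0060,-0.0009,0,-1],[0,0,0,0.0061,-0.0001,0,-1],[0,0,0,0.0061,0.0006,0,-1],[0,0,0,0.0060,0.0013,0,-1],[0,0,0,0.0057,0.0021,0,-1],[0,0,0,0.0055,0.0027,0,-1],[0,0,0,0.0051,0.0034,0,-1],
corr to circle (tool m): [-0.0001 -0.0005  0.0022]
rot corr [0.002 0.019 0.003]
```

Call:
carry_out(increments=[[0,0.019,0,0.0059,-0.002,0,-1],[0,0,0,0.006,-0.001,0,-1],[0,0,0,0.006,0,0,-1],[0,0,0,0.006,0.0005,0,-1],[0,0,0,0.006,0.0013,0,-1],[0,0,0,0.0057,0.002,0,-1]])

```text
t: 14.37
eef_pos: [641.3, -159.1, 239.2]
orientation: [-179.8, 1.4, -175.4]
contact_force: [15.7, -9.9, -14.7]
opening: 21.1
```

```bash
python3 plan.py 7 8
```

```text
t 14.37 ang 103.1 r 49.6 pos [ 641.3 -159.1  239.2] [-179.8    1.4 -175.4] F [ 15.7  -9.9 -14.7] tang -17.0 rad 7.5 mom [-1.71 -2.18 -0.04] op 21.1
[0,0,0,0.0058,0.0018,0,-1],[0,0,0,0.0056,0.0025,0,-1],[0,0,0,0.0052,0.0031,0,-1],[0,0,0,0.0048,0.0037,0,-1],[0,0,0,0.0043,0.0043,0,-1],[0,0,0,0.0038,0.0048,0,-1],[0,0,0,0.0032,0.0052,0,-1],[0,0,0,0.0025,0.0056,0,-1],
corr to circle (tool m): [ 0.0001 -0.0004  0.0022]
rot corr [-0.004  0.025  0.003]
```

Call:
carry_out(increments=[[0,0.02,0,0.0058,0.0018,0,-1],[0,0,0,0.0056,0.0025,0,-1],[0,0,0,0.0035,0.002,0,-1],[0,0,0,0,0,0,-1],[0,0,0,0,0,0,-1]])

```text
t: 14.78
eef_pos: [629.7, -156.1, 239.0]
orientation: [-179.4, 1.0, -175.4]
contact_force: [0.4, 1.8, -1.8]
opening: 20.9
```

```bash
python3 plan.py 7 1
```

```text
t 14.78 ang 116.9 r 49.8 pos [ 629.7 -156.1  239. ] [-179.4    1.  -175.4] F [ 0.4  1.8 -1.8] tang 0.3 rad -1.8 mom [0.57 0.21 0.02] op 20.9
[0,0,0,0.0053,0.0031,0,-1],
corr to circle (tool m): [ 0.0001 -0.0002  0.002 ]
rot corr [-0.01   0.018  0.002]
```

Call:
carry_out(increments=[[0,0,0,0,0,0,-0.5],[0,0,0,0,0,0,0],[0,0,0,0,0,0,0],[0,0,0,0,0,0,0],[0,0,0,0,0,0,0],[0,0,0,0,0,0,0]])

```text
t: 15.28
eef_pos: [630.2, -156.6, 240.4]
orientation: [-179.4, 1.1, -175.4]
contact_force: [-0.5, 0.1, 0.2]
opening: 45.6
```

```bash
python3 plan.py
```

```text
t 15.28 ang 116.2 r 50.0 pos [ 630.2 -156.6  240.4] [-179.4    1.1 -175.4] F [-0.5  0.1  0.2] tang 0.5 rad 0.1 mom [0.03 0.06 0.04] op 45.6
```

Released with no force on the tool. Lifting straight up, then stepping back towards the robot.

Call:
carry_out(increments=[[0,0,0,0,0,-0.008,0],[0,0,0,0,0,-0.012,0],[0,0,0,0,0,-0.02,0],[0,0,0,0,0,-0.025,0],[0,0,0,0,0,-0.025,0],[0,0,0,0,0,-0.025,0],[0,0,0,0,0,-0.015,0],[0,0,0,0,0,0,0],[0,0,0,0.02,0.02,0,0],[0,0,0,0.025,0.03,0,0],[0,0,0,0.025,0.03,0,0],[0,0,0,0.025,0.03,0,0],[0,0,0,0.015,0.03,0,0],[0,0,0,0,0.02,0,0],[0,0,0,0,0,0,0],[0,0,0,0,0,0,0]])

```text
t: 16.62
eef_pos: [497.6, 0.1, 379.6]
orientation: [-179.3, 1.4, -175.5]
contact_force: [-0.1, 0.4, 0.5]
opening: 45.7
```

```bash
python3 - <<'E'
from h import *
o=status.get_obs();print(o["t"],o["eef_pos"],o["contact_force"])
crop("scene",190,195,340,305,"pics/scene5.png",5)
crop("top",260,130,420,250,"pics/top5.png",5)
E
```

```text
16.6167 [4.97560711e+02 5.04455895e-02 3.79568834e+02] [-0.1134458   0.35037216  0.54413037]
```

View pics/scene5.png

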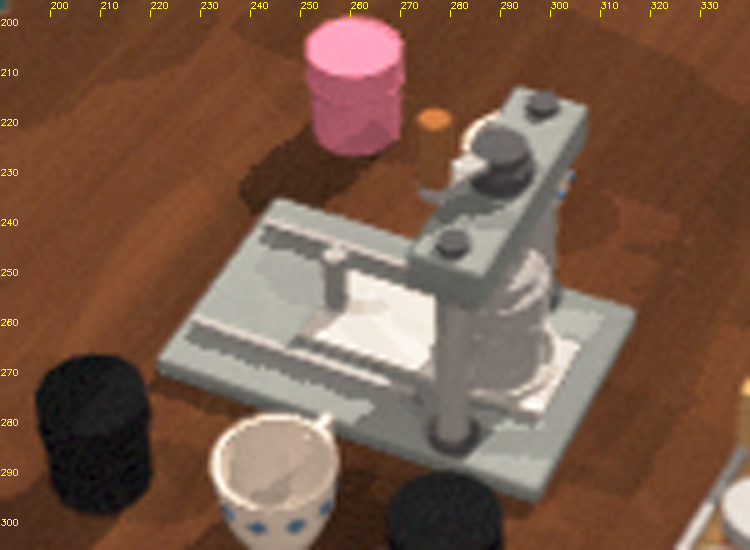

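View pics/top5.png

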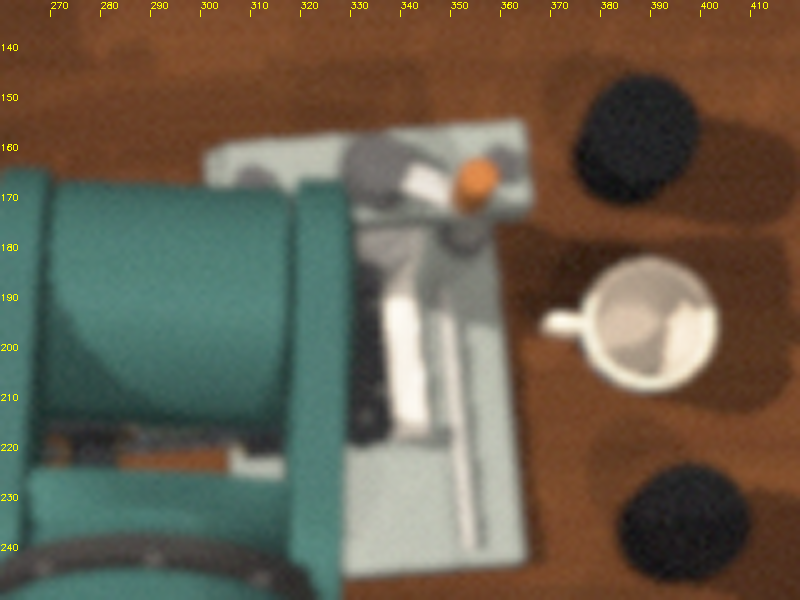

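```bash
python3 - <<'E'
from h import *
for P in (at("top",(260+476/5,130+175/5),255),at("scene",(190+435/5,195+118/5),255)):
    d=L(P)-L([648.7,-110.1,0]); print(P,np.degrees(np.arctan2(-d[1],d[0])),np.hypot(d[0],d[1]))
E
```

```text
[ 630.45063784 -155.47233031  255.        ] 116.41365542030383 48.90488295476391
[ 633.35450494 -157.52612554  255.        ] 112.43283202655515 49.846981877011544
```

```bash
python3 -c "
from workcell import workorder,status
print(status.get_obs()['joint_vel'].round(2)); print(workorder.job_done())"
```

```text
[-0.88  0.66 -0.5  -0.11 -0.01 -0.09]
the job is handed in; nothing more can be done
None
```

I pushed the tray home, wound the crank to about 82° past first contact, and left the press clamped. The job was handed in at about 17 s, with no verdict reported.

- **Tray:** I gripped its post and pushed it about 76 mm until the stop pushed back with about 16 N. The picture taken afterwards showed the post within about 1 px of its predicted home position and the tin upright under the ram.
- **Contact:** While winding, the force at the crank knob held at about 10 N. It then jumped to 15 N between 32° and 38° on the second turn. I took first contact as 35°, which puts the lid top at 103.7 mm above the plank; the cameras had given 104 mm.
- **Final angle:** I stopped at about 117°, slightly short of a full quarter turn to stay well clear of crushing the seal. I estimate about 93 N on the lid. The foot force was not measured directly, but the last knob force while winding (17.0 N, at 68° past contact) fits that estimate.
- **Last checks:** After I let go and backed off, the tool felt no force. The top camera showed the crank still at 116°. The scene camera read 112°, a small disagreement but well within tolerance. The bystanders visible in the last pictures had not moved. Cup A was mostly hidden, and the caddy, honey jar and dipper were outside those final crops.

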